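# Open the combination lock on the gauge case and present it

### The arm

A 7-joint arm with a two-finger parallel gripper is mounted at the origin on the work surface. World frame = base frame: x ahead of the robot, y to its left, z up, the work surface at z = 0. Lengths are in m, angles in rad, forces in N, time in s.
With the tool pointing down it reaches from about 0.425 to 0.925 m from the base axis. Payload 6.8 kg.
Tool frame: the origin (TCP) lies at the very end of the fingers, on their centre line; the grasp point (between the pads) lies 19 mm behind it; z points along the fingers, x is the direction in which the jaws open and shut, and the axes are right-handed (so a half turn about z gives the same grasp; the last joint's range is limited). The gripper opens to 85 mm and grips with 20 to 120 N. Pads are 22 mm wide; open, the fingers measure 114 mm over their backs; the gripper's body (76 mm by 85 mm) begins 54 mm behind the grasp point. The pads swing forward as they close: fully open they stand 13 mm farther back than shut.
Start: joints at [1.145, 0.477, 0.022, 1.555, -0.011, 1.109, -0.083], TCP at [0.211, -0.641, 0.231] pointing down, gripper open.
Joint ranges: [-2.96, 2.96], [-0.34, 2.1], [-1.41, 1.46], [0.24, 2.44], [-1.37, 4.51], [0.17, 1.92], [-2.96, 2.96]. Speed limits (rad/s): [2.39, 2.39, 3.14, 3.14, 3.14, 3.14, 3.14].

### API

Orientations are given as a unit quaternion [x, y, z, w].
In Python, from bench import robot, cams gives the robot as it stands. The module is installed in compiled form; this text tells all that it offers.
- The arm moves only by the shell command python3 -m crank 'ROWS'. ROWS is JSON, a list of rows, each a list of 3 entries, a list of its own where there are three numbers: the shift along the world's x, y, z as a fraction of full scale, then the turn, a rotation vector about the world's x, y, z as a fraction of full scale, then the closure, from -1 (fully open) to 1 (shut). A call has 1 to 8 rows; each row shifts and turns the pose as measured when the row begins; what a row does not reach is not made up. Full scale, the value 1, is 0.03 m for a shift and 0.15 rad for a turn. A row lasts 1/8 s, in which the tool goes at most 62.5 mm and 10.7 degrees, less where a joint would pass 70% of its speed; a pose out of reach is approached as far as the arm can. A call with a number of a shift or a turn outside -1 to 1 is refused whole. A call with a gripper value outside its range is refused whole. The fingers move at their own pace and stop on an object; the grip force is fixed at half the most. Time passes only in rows, so rows that do not move let the fingers close. It gives the time, the measured TCP pose, the force and the opening at its end, in the units of the state.
- robot.state(): the state, without advancing time (a new reading comes with each control period).
- cams.get_image(name): name is "scene" or "side" or "wrist"; returns a dict with "pixels" (420x560x3 uint8, red, green, blue), "range_z" (420x560 float32, m along the optical axis (not along the pixel's ray), 0 where there is no reading), "vertical_fov" (degrees; the focal length in pixels is half the picture's height over the tangent of half this angle, whatever the lens; pixels are square), "cx", "cy" (the principal point, pixels), "R" (3x3) and "t" (3): a world point X has camera coordinates R X + t. Camera axes: x right, y down, z forward; pixel columns grow to the right and rows downward; lengths in m; the calibration is good to about 2 mm. A picture is of the moment at which its call begins.
- robot.job_done(): hands the job in, once; it reports no verdict.
The state is a dict: "time_s": time; "joint_pos": joint angles; "qd": joint speeds; "joint_efforts": joint torques, N m; "tcp_pos": TCP position; "orientation": TCP orientation; "ft_force": force on the tool from outside, world axes, zero at the start; "torque": the same for the moment, N m; "width": finger opening in m.
Only numpy, scipy, OpenCV 4.12 (cv2) and the standard library are available. Lean on these libraries where they do the work, as an engineer would, in place of code of your own. Each camera call takes 0.05 s, during which the arm holds its last target.

### The job

Turn the dial of the red combination lock clockwise, feeling it click from notch to notch, until it clicks into the notch where its white pointer faces the green dot; then pull the shackle fully open by its yellow tab. Lift the opened lock off the hasp and present it level, dial up, at least 12 cm above the middle of the green mat, without disturbing the other things: finish while still holding it there, nothing is put down.

Things in the scene. Friction and masses are not known exactly. Their poses are not given: they have to be found in the camera images.
- lock: Red combination lock lying flat in a nest on the case lid, dial up; loose, about 0.4 kg in all. Body 64 mm (x) by 52 mm (y) by 28 mm (z), origin at the centre of its underside, +z up to the dial. The shackle leaves the face at x = -32 mm, roughly towards the robot. The green dot is on its top at x = -27 mm, y = 0.
- lock_mid (a point): Middle of the lock's body, 14 mm above its underside: where to grip it, across y (52 mm wide). The centre of mass is about 9 mm (shackle shut) to 12 mm (open) towards the shackle from here.
- dial_bar (a point): Centre of the dial's black grip bar, on the dial's axis, 44.5 mm above the lock's underside. Bar 40 mm long, 10 mm wide, 20 mm high (34.5 to 54.5 mm above the underside), on a grey disc 44 mm across: keep fingertips above the disc. The bar turns with the dial; this point's -x axis runs along the bar to the pointer end.
- dial_pointer (a point): White pointer line on top of the bar, 18 mm from the dial's axis at its pointer end.
- dial (a joint): Dial angle, rad, grows clockwise seen from above; 0 = pointer at the green dot (bar along the lock's x, pointing to the shackle). Range -1.7 to 0.7, starts at rest between -1.4 and -0.7, perhaps off a notch until first moved. Clicks into a notch at 0 and about every 0.35 rad; let go, it settles in the nearest one (about 0.08 N m). The shackle is free only within about 0.1 rad of 0; once open it keeps the dial there.
- shackle (a joint): Draw of the shackle in m: 0 shut, 0.024 fully open (stop). It slides out of the lock along the lock's -x with about 2 N friction, and stays where it is left. Locked, it gives only about 2 mm.
- tab (a point): Yellow pull tab, an upright fin on the shackle's outer end: 20 mm (x) by 12 mm (y) by 32 mm high. This point is on its centre line, 28 mm above the lock's underside (fin from 10 to 42 mm), 89 mm from the dial's axis along the lock's -x when shut; grip it across y. It moves with the shackle.
- case: Aluminium instrument case, 220 x 250 mm, lid 50 mm high, fixed; origin at the centre of its underside. The lock's axes run along the case's axes; lock centre at case x = 30 mm, y = 0, its underside at 60 mm.
- nest (a point): Centre of the top of the lock's pedestal, 10 mm above the lid and only 36 mm wide in y. Lips 8 mm high hold the lock's two x ends and cheeks of that height its corners (|x| above 27 mm): it cannot slide or turn and comes out straight up. The middle 52 mm of its two y faces are free for fingers down to the lid. Axes as the lock's.
- staple (a point): Centre of the top of the steel staple's head, 30 mm (x) by 18 mm (y) by 8 mm, 40 mm above the lid, on a post that stands inside the shackle's bow. It overhangs the shut shackle, so the lock cannot be lifted; with the shackle fully open it passes through the bow (about 4 mm free all round) as the lock is lifted straight up 40 mm.
- mat: Green square mat with a white border line, 140 x 140 x 3 mm, fixed on the table, to the left or right of the case (the blue tray is on the other side). Origin at the centre of its underside.
- tray: Blue open tray, 120 x 140 x 35 mm, fixed; origin at the centre of its underside.
- pin: Bystander: steel pin gauge, 16 mm thick, 70 mm long, lying in the blue tray; origin at its underside.
- ring_gauge: Bystander: brass ring, 34 mm across, 15 mm high, on a rear corner of the case lid; origin at its underside.
- plug: Bystander: steel plug gauge, 24 mm across, 28 mm high, on the other rear corner of the case lid; origin at its underside.
- bottle: Bystander: white bottle with red cap, 56 mm across, 130 mm high; origin at its underside.
- insert: Bystander: stepped steel mould insert, 70 x 60 x 36 mm; origin at its underside.
- driver: Bystander: screwdriver with orange handle, 170 mm long, lying down; origin at its underside.
- caliper: Bystander: caliper with black slide, about 190 mm long, 12 mm thick, lying down; origin at its underside.
There are look-alikes about, which are no part of the job. Leave any pink or purple look-alike of the lock alone.

How it is judged:
By the outcome, as a careful person would: the job done as asked, in the order asked, and still so for the second after the job is handed in, while the arm keeps its last pose, push and grip.
It also fails if it takes over 54 s, if anything falls off the work surface, if the arm or the gripper's body presses on something with over 40 N, if the wrist force passes 120 N, or if a joint passes its speed limit or range.

## Working session

There is one attempt and no reset: what is moved stays moved. The work goes in short steps, Python scripts to look and compute and a shell command to move; the robot and the scene stay as the last step left them, time stands still between calls to the robot, and variables do not carry over. Pictures are saved under pics/ and viewed, and the job is handed in when it is done.

```bash
mkdir -p pics; ls
cat > h.py <<'E'
import numpy as np,cv2
from bench import robot,cams
def grab(n):
    d=cams.get_image(n); np.savez('pics/last_%s.npz'%n,**d); return d
def load(n): return dict(np.load('pics/last_%s.npz'%n))
def save(d,name,box=None,s=1):
    im=d['pixels'][:,:,::-1]
    if box: im=im[box[1]:box[3],box[0]:box[2]]
    im=cv2.resize(im,None,fx=s,fy=s,interpolation=cv2.INTER_CUBIC); cv2.imwrite('pics/'+name,im)
def f(d): return 210/np.tan(np.radians(float(d['vertical_fov']))/2)
def px(d,u,v,z=None):
    z=d['range_z'][int(round(v)),int(round(u))] if z is None else z
    c=np.array([(u-d['cx'])/f(d)*z,(v-d['cy'])/f(d)*z,z]); return d['R'].T@(c-d['t'])
def pxh(d,u,v,h):
    r=d['R'].T@np.array([(u-d['cx'])/f(d),(v-d['cy'])/f(d),1]); o=-d['R'].T@d['t']
    return o+r*(h-o[2])/r[2]
def proj(d,X):
    c=d['R']@np.array(X)+d['t']; return c[:2]/c[2]*f(d)+np.array([d['cx'],d['cy']])
E
python3 - <<'E'
from h import *
print(robot.state())
for n in('scene','side','wrist'):
    d=grab(n); save(d,n+'0.png',None,1.4); print(n,-d['R'].T@d['t'],d['R'][2],d['vertical_fov'])
E
```

```text
pics
{'time_s': 0.0, 'joint_pos': array([ 1.14490497,  0.477803  ,  0.02234969,  1.5564342 , -0.01147514,
        1.10931716, -0.08308513]), 'qd': array([ 1.81162698e-03,  4.94191720e-04,  6.52410096e-04,  1.52568655e-05,
       -3.24270367e-04,  1.71019620e-04, -9.11509263e-04]), 'joint_efforts': array([-8.60851674e-05, -5.96448183e+01,  1.60806946e+00, -2.81192994e+01,
        1.25661868e-02,  9.41758510e-03,  1.76048854e-05]), 'tcp_pos': array([ 0.21070621, -0.64065099,  0.23033127]), 'orientation': array([ 8.10094166e-01, -5.86299072e-01, -7.87474140e-04, -4.69245030e-04]), 'ft_force': array([ 0.33825831, -0.45511601,  0.27392636]), 'torque': array([-0.01553499, -0.02286298,  0.01763274]), 'width': 0.08547942032138155}
scene [ 1.154433   -0.43556249  0.71873959] [-0.64086412  0.44035583 -0.62879243] 56.53893491393758
side [0.39897789 0.89736645 0.89844275] [ 0.09452064 -0.73623202 -0.67009571] 44.951655103754234
wrist [ 0.27290397 -0.62081945  0.37300333] [-0.24575426 -0.07891752 -0.96611431] 63.61118047350992
```

View pics/scene0.png

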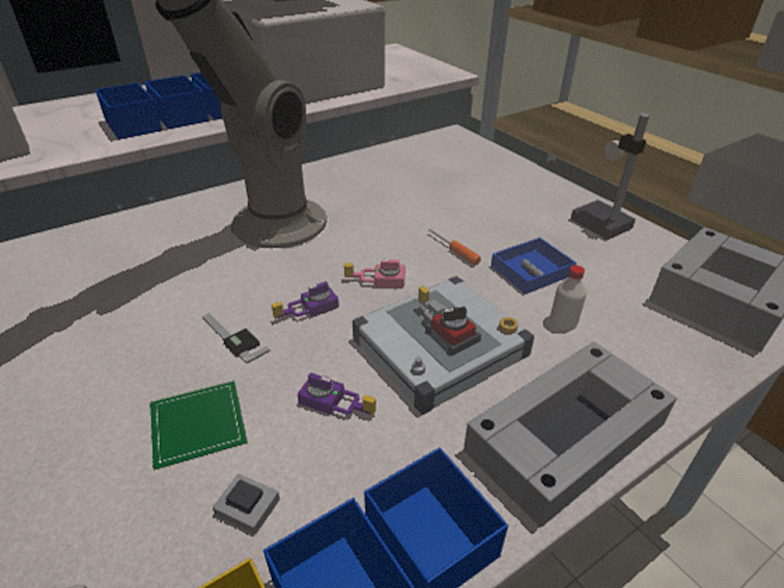

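View pics/side0.png

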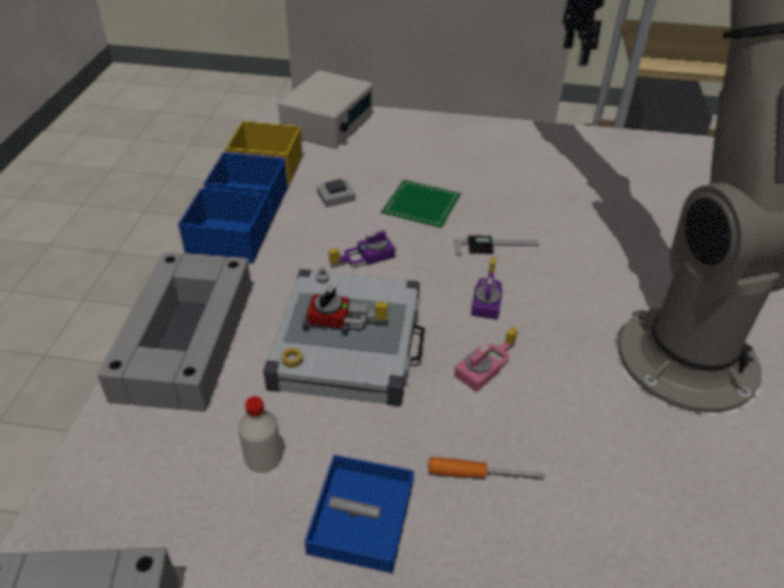

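View pics/wrist0.png

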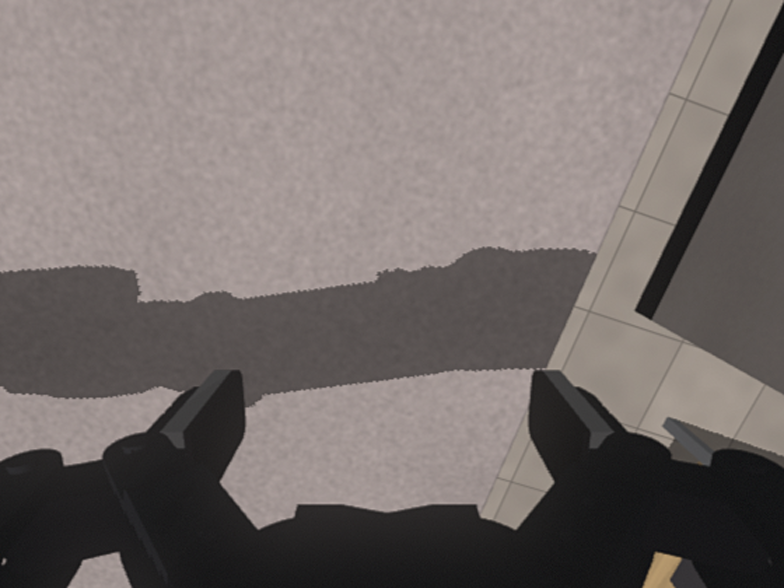

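The red lock is on the case lid, at about (455,325) in the scene picture and (330,310) in the side picture. The look-alikes are two purple (320,298 and 330,393) and one pink (390,273) in the scene picture, all on the table, so I rule them out. The green mat is at (198,422). Next I take an enlarged crop to confirm.

Run:
```python
from h import *
d=load('scene'); save(d,'sc1.png',(240,190,400,310),5)
d=load('side'); save(d,'si1.png',(180,180,320,290),5.5)
```

```text
(no output)
```

View pics/sc1.png

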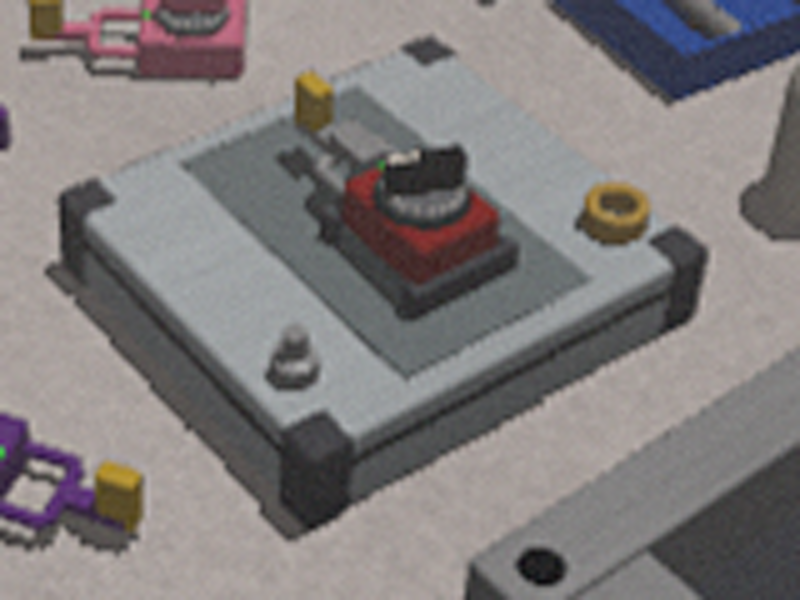

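View pics/si1.png

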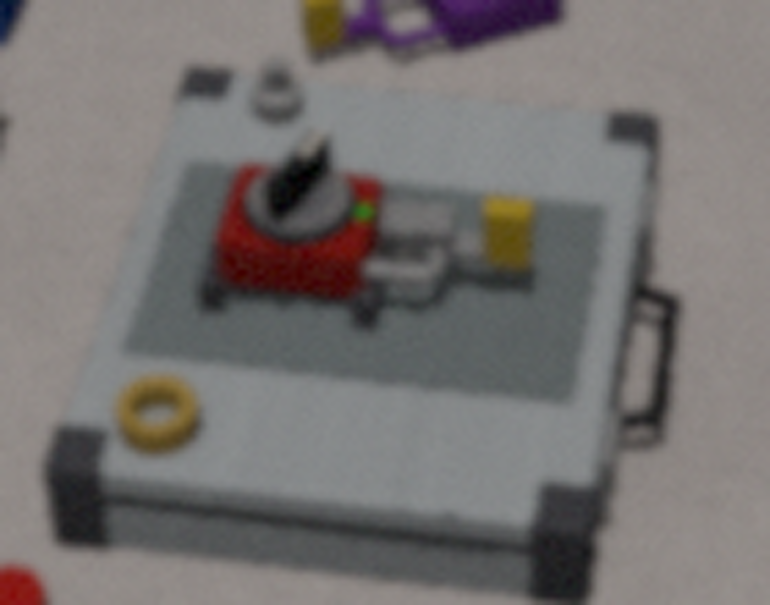

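The crop confirms it: red body, green dot and yellow tab facing the robot. The white pointer end lies on the -y side. Next I measure the case pose from depth.

Run:
```python
from h import *
def cloud(d):
    v,u=np.mgrid[0:420,0:560]; z=d['range_z']; 
    c=np.stack([(u-d['cx'])/f(d)*z,(v-d['cy'])/f(d)*z,z],-1)
    P=(c-d['t'])@d['R']; P[z==0]=np.nan; return P
for n in('scene','side'):
    d=load(n);P=cloud(d);rgb=d['pixels'].astype(int)
    m=(abs(P[...,2]-.05)<.006)&(P[...,0]>.4)&(P[...,0]<.95)&(abs(P[...,1])<.4)
    k,l,s,c=cv2.connectedComponentsWithStats(m.astype(np.uint8))
    i=1+np.argmax(s[1:,4]); q=P[l==i]; print(n,s[i],q[:,2].mean())
    r=cv2.minAreaRect((q[:,:2]*1000).astype(np.float32)); print(r)
    R,G,B=rgb[...,0],rgb[...,1],rgb[...,2]
    near=(P[...,2]>.055)&(P[...,2]<.13)
    hull=cv2.boxPoints(r)
    ins=np.zeros(m.shape,bool)
    for idx in np.argwhere(near): ins[tuple(idx)]=cv2.pointPolygonTest(hull,tuple((P[tuple(idx)][:2]*1000).astype(float)),False)>0
    for nm,mm in dict(red=(R>90)&(G<60)&(B<60),yel=(R>110)&(G>80)&(B<70),green=(G>120)&(R<90)&(B<90),black=(R<40)&(P[...,2]>.098)).items():
        q=P[mm&ins]
        if len(q): print(nm,len(q),np.nanmean(q,0).round(4),np.nanmin(q,0).round(4),np.nanmax(q,0).round(4))
    m=(G>R+25)&(G>B+15)&(P[...,2]<.02)&(P[...,2]>-.01)
    k,l,s,c=cv2.connectedComponentsWithStats(m.astype(np.uint8));i=1+np.argmax(s[1:,4]);q=P[l==i]
    print('mat',cv2.minAreaRect((q[:,:2]*1000).astype(np.float32)),q[:,2].mean())
```

```text
scene [ 252  197  130   87 4666] 0.05198560800112054
((581.8865966796875, 59.473480224609375), (230.10125732421875, 253.84532165527344), 0.677258312702179)
red 113 [0.6262 0.0516 0.0889] [0.5841 0.035  0.0832] [0.6468 0.0839 0.0935]
yel 53 [0.6083 0.1216 0.0793] [0.5178 0.0538 0.0619] [0.6695 0.172  0.1056]
green 1 [0.5847 0.0588 0.0912] [0.5847 0.0588 0.0912] [0.5847 0.0588 0.0912]
black 14 [0.6163 0.0557 0.1089] [0.608  0.0414 0.0983] [0.6255 0.0738 0.1181]
mat ((506.5278015136719, -379.1610107421875), (140.35211181640625, 141.26495361328125), 77.08443450927734) 0.005028511152574464
side [ 187  192  113   87 5848] 0.050991505186480074
((583.5506591796875, 62.34443664550781), (225.9703369140625, 256.97039794921875), 0.51930832862854)
red 119 [0.6163 0.0721 0.0883] [0.5837 0.0407 0.0837] [0.6462 0.0895 0.0916]
yel 83 [0.6084 0.128  0.0781] [0.5169 0.0562 0.0563] [0.6662 0.1784 0.1045]
black 62 [0.6148 0.0707 0.1085] [0.6064 0.0497 0.0984] [0.6225 0.0838 0.118 ]
mat ((506.4593200683594, -375.3863525390625), (141.59991455078125, 136.4500732421875), 77.22035217285156) 0.003576258723643158
```

```bash
python3 -m crank '[[[0.55,0.95,0.1],[0,0,0.6],-1],[[0.55,0.95,0.1],[0,0,0.6],-1],[[0.55,0.95,0.1],[0,0,0.6],-1],[[0.55,0.95,0.1],[0,0,0.6],-1],[[0.55,0.95,0.1],[0,0,0.6],-1],[[0.55,0.95,0.1],[0,0,0.6],-1],[[0.55,0.95,0.1],[0,0,0.6],-1],[[0.55,0.95,0.1],[0,0,0.6],-1]]'
```

```text
time_s: 1.15
tcp_pos: [0.3445, -0.404, 0.253]
orientation: [0.968, -0.251, -0.003, 0.0]
ft_force: [0.0, -0.5, -0.4]
width: 0.0855
```

```bash
python3 -m crank '[[[0.55,0.95,0],[0,0,0],-1],[[0.55,0.95,0],[0,0,0],-1],[[0.55,0.95,0],[0,0,0],-1],[[0.55,0.95,0],[0,0,0],-1],[[0.55,0.95,0],[0,0,0],-1],[[0.55,0.95,0],[0,0,0],-1],[[0.55,0.95,0],[0,0,0],-1],[[0.55,0.95,0],[0,0,0],-1]]' && python3 -m crank '[[[0.55,0.95,0],[0,0,0],-1],[[0.55,0.95,0],[0,0,0],-1],[[0.55,0.95,0],[0,0,0],-1],[[0.55,0.95,0],[0,0,0],-1],[[0.55,0.95,0],[0,0,0],-1],[[0.55,0.95,0],[0,0,0],-1],[[0.4,0.5,0],[0,0,0],-1],[[0,0,0],[0,0,0],-1]]'
python3 - <<'E'
from h import *
d=grab('wrist'); save(d,'w1.png',None,1.4); print(robot.state()['tcp_pos'],robot.state()['joint_pos'])
E
```

```text
time_s: 2.15
tcp_pos: [0.4835, -0.1588, 0.2551]
orientation: [0.972, -0.237, -0.001, 0.001]
ft_force: [0.3, -0.3, 0.5]
width: 0.0854
time_s: 3.15
tcp_pos: [0.5967, 0.0454, 0.2565]
orientation: [0.975, -0.223, -0.0, 0.001]
ft_force: [-0.1, -0.5, 0.1]
width: 0.0855
[0.59630289 0.04437544 0.25643088] [ 0.21290957  0.37501429 -0.50828425  1.68944454  0.20014012  1.13067941
 -0.8035836 ]
```

View pics/w1.png

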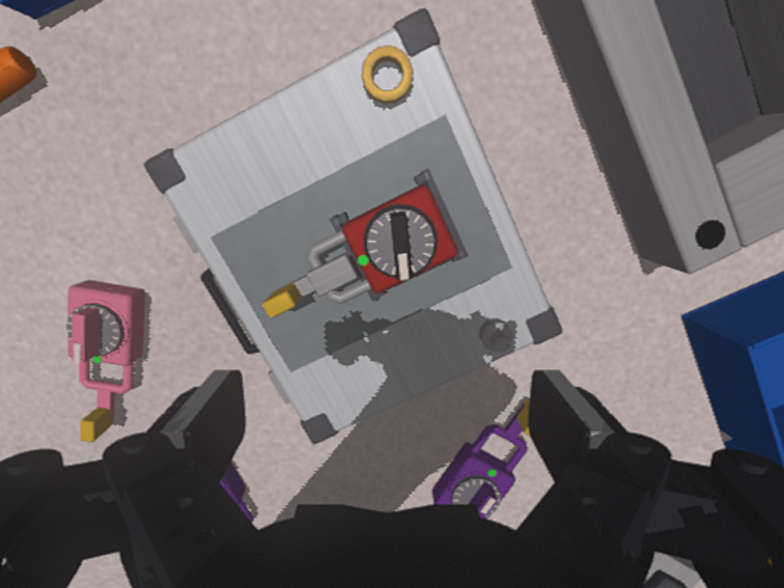

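Run:
```python
from h import *
d=load('wrist'); save(d,'w1c.png',(170,110,350,240),4.4)
```

```text
(no output)
```

View pics/w1c.png

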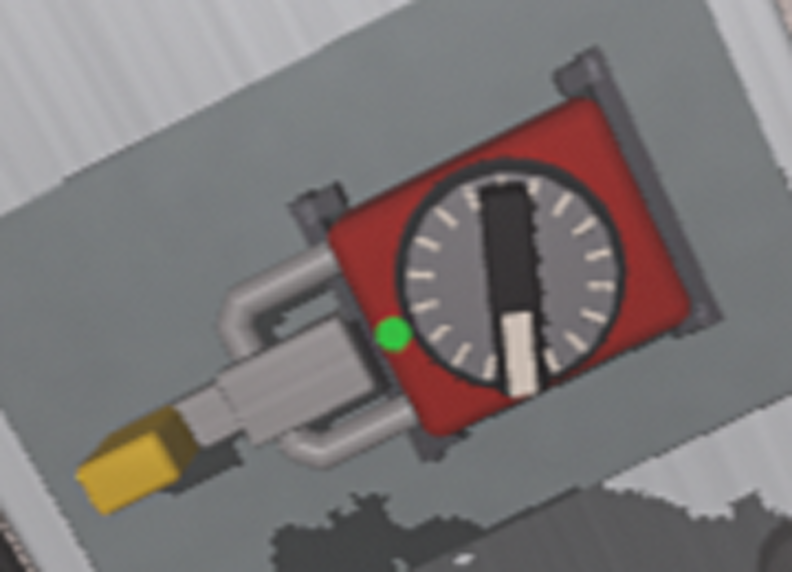

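Run:
```python
from h import *
d=load('wrist'); 
def q(u,v,h): return pxh(d,170+u/4.4,110+v/4.4,h)[:2]
print('range',px(d,170+510/4.4,110+230/4.4),px(d,170+140/4.4,110+475/4.4))
B=[q(*p,.088) for p in((330,237),(590,97),(690,310),(440,437))]; print(np.round(B,4),np.mean(B,0))
for a,b in((0,1),(3,2)): v=B[b]-B[a]; print(np.linalg.norm(v),np.degrees(np.arctan2(v[1],v[0])))
D=q(512,272,.0945); g=q(393,334,.088); t=q(130,477,.102); e1=q(505,184,.1145); e2=q(523,393,.1145)
print('disc',D,'dot',g,'tab',t,'bar',e1,e2,(e1+e2)/2,np.linalg.norm(e2-e1))
v=e2-e1; print('bar ang',np.degrees(np.arctan2(v[1],v[0])))
v=D-t; print('tab->disc',np.linalg.norm(v),np.degrees(np.arctan2(v[1],v[0])))
v=D-g; print('dot->disc',np.linalg.norm(v),np.degrees(np.arctan2(v[1],v[0])))
# lid corners full image /1.4
for p in((163,168),(418,30),(543,327),(318,430)): print(px(d,p[0]/1.4,p[1]/1.4))
```

```text
range [0.61891682 0.07162148 0.11537884] [0.52811313 0.05795729 0.10238514]
[[0.584  0.0835]
 [0.6444 0.0857]
 [0.6452 0.0368]
 [0.5857 0.035 ]] [0.61483859 0.06024394]
0.06048157952575257 2.0602187119005984
0.05955737696036462 1.7603323492205059
disc [0.61514228 0.06132204] dot [0.5866418  0.05950938] tab [0.52591274 0.05842394] bar [0.62175015 0.07972357] [0.60757953 0.04177197] [0.61466484 0.06074777] 0.04051086418249087
bar ang -110.47496361811045
tab->disc 0.08927659097483331 1.8602683276873193
dot->disc 0.028558070744605358 3.6391744522240135
[0.48430521 0.17505076 0.05104875]
[0.68379567 0.17638777 0.04920942]
[ 0.68392392 -0.05352876  0.05008361]
[ 0.48563595 -0.05589102  0.05116819]
```

Red lock: disc centre (0.615, 0.061), tab 89 mm from it as given, body top at z 0.088, lock yaw about 1.2°. The pointer is at −110°, so the dial is at about −1.19 rad. I descend to the bar with the jaws across it, at yaw −20.5°.

```bash
python3 -m crank '[[[0.2,0.18,-0.6],[0,0,0.3],-1],[[0.2,0.18,-0.8],[0,0,0.3],-1],[[0.2,0.18,-0.8],[0,0,0],-1],[[0,0,-0.8],[0,0,0],-1],[[0,0,-0.5],[0,0,0],-1],[[0,0,0],[0,0,0],-1]]'
python3 - <<'E'
from h import *
from scipy.spatial.transform import Rotation as Ro
s=robot.state();R=Ro.from_quat(s['orientation']).as_matrix();print(s['tcp_pos'],np.degrees(np.arctan2(R[1,0],R[0,0])),R[:,2])
E
```

```text
time_s: 3.95
tcp_pos: [0.6124, 0.0534, 0.143]
orientation: [0.984, -0.178, -0.002, 0.004]
ft_force: [-0.4, 0.4, 0.0]
width: 0.0854
[0.61244658 0.05341254 0.14303164] -20.517951819302553 [-0.00530345 -0.00654035 -0.99996455]
```

```bash
python3 -m crank '[[[0.08,0.25,-0.4],[0,0,0],-1],[[0,0,-0.4],[0,0,0],-1],[[0,0,0],[0,0,0],-1]]'
python3 - <<'E'
from h import *
from scipy.spatial.transform import Rotation as Ro
s=robot.state();R=Ro.from_quat(s['orientation']).as_matrix();print(s['tcp_pos'],np.degrees(np.arctan2(R[1,0],R[0,0])),R[:,2])
d=grab('wrist');save(d,'w2.png',None,1.4)
E
```

```text
time_s: 4.32
tcp_pos: [0.6159, 0.0613, 0.1188]
orientation: [0.984, -0.178, -0.001, 0.003]
ft_force: [0.5, 0.3, 0.1]
width: 0.0853
[0.61589814 0.06134585 0.11875108] -20.511771825834174 [-0.0029166  -0.00630671 -0.99997586]
```

View pics/w2.png

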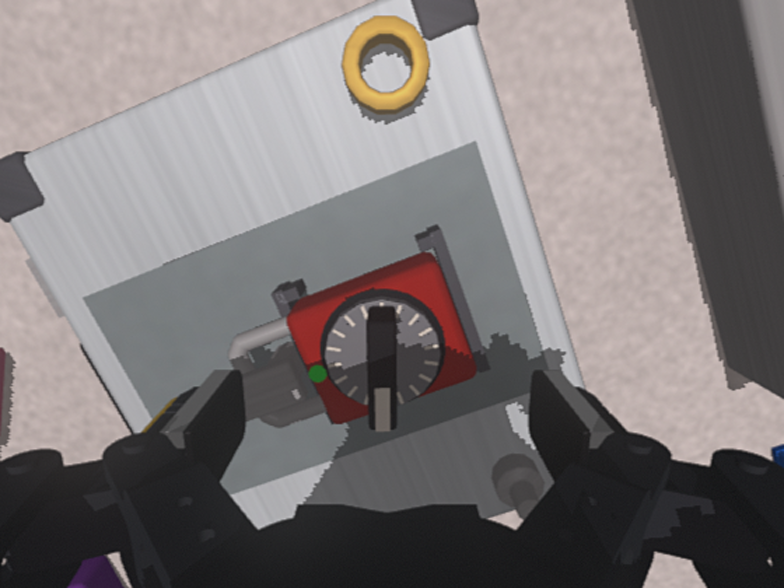

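Run:
```python
from h import *
d=load('wrist')
a=pxh(d,381/1.4,308/1.4,.1145);b=pxh(d,382/1.4,430/1.4,.1145);print(a,b,(a+b)/2,np.degrees(np.arctan2(*(b-a)[1::-1])))
e=pxh(d,383/1.4,350/1.4,.0945);print(e)
```

```text
[0.62247194 0.08329025 0.1145    ] [0.60720616 0.04194773 0.1145    ] [0.61483905 0.06261899 0.1145    ] -110.26672574559854
[0.61507728 0.06222494 0.0945    ]
```

```bash
python3 -m crank '[[[-0.03,0.02,-0.35],[0,0,0],-1],[[0,0,-0.3],[0,0,0],-1],[[0,0,0],[0,0,0],-1]]'
```

```text
time_s: 4.75
tcp_pos: [0.6157, 0.0623, 0.0992]
orientation: [0.984, -0.178, 0.0, 0.003]
ft_force: [0.5, 0.3, 1.4]
width: 0.0854
```

```bash
python3 -m crank '[[[-0.02,0,0],[0,0,0],1],[[0,0,0],[0,0,0],1],[[0,0,0],[0,0,0],1],[[0,0,0],[0,0,0],1],[[0,0,0],[0,0,0],1],[[0,0,0],[0,0,0],1]]'; python3 -c "
from bench import robot;s=robot.state();print(s['ft_force'],s['torque'])"
```

```text
time_s: 5.5
tcp_pos: [0.6154, 0.0624, 0.1001]
orientation: [0.984, -0.178, 0.001, 0.003]
ft_force: [0.4, -1.1, -0.4]
width: 0.0082
[ 0.42777398 -1.09672228 -0.40878615] [-0.0005406  -0.00890291  0.00670961]
```

```bash
python3 -m crank '[[[0,0,0],[0,0,-0.7],1],[[0,0,0],[0,0,-0.7],1]]'
python3 - <<'E'
from h import *
s=robot.state();print(s['ft_force'],s['torque'],s['width'])
d=grab('wrist');save(d,'w3.png',(140,150,420,420),2.2)
E
```

```text
time_s: 5.75
tcp_pos: [0.6156, 0.0624, 0.1]
orientation: [0.959, -0.283, 0.0, 0.003]
ft_force: [-1.5, 1.5, 1.6]
width: 0.0083
[-1.47147551  1.5366964   1.63544869] [0.2030791  0.42086596 0.21881382] 0.008336938452211241
```

View pics/w3.png

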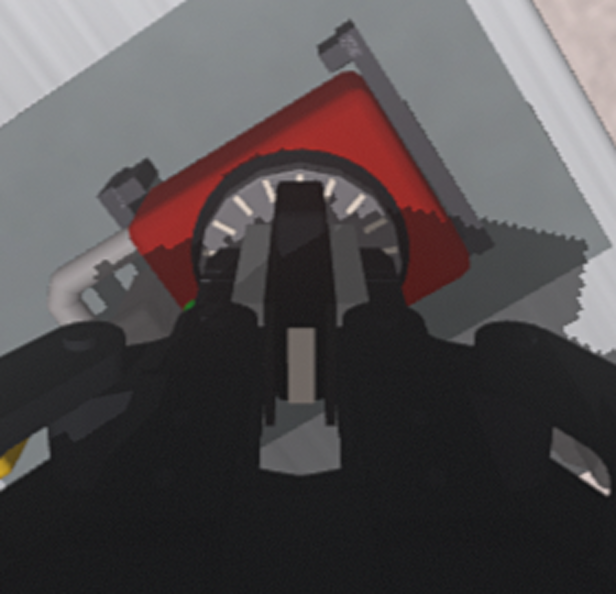

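```bash
python3 -m crank '[[[0,0,0],[0,0,-0.7],1],[[0,0,0],[0,0,-0.7],1],[[0,0,0],[0,0,-0.7],1],[[0,0,0],[0,0,-0.7],1]]'
python3 - <<'E'
from h import *
s=robot.state();print(s['ft_force'],s['torque'],s['width'],s['joint_pos'])
E
```

```text
time_s: 6.3
tcp_pos: [0.6159, 0.0619, 0.1001]
orientation: [0.877, -0.481, 0.0, 0.003]
ft_force: [0.5, -0.3, -3.2]
width: 0.0084
[ 0.492978   -0.2848867  -3.23173778] [-0.10122056 -0.11111212  0.06256672] 0.008431384730789356 [ 0.03205488  0.55396564 -0.31715999  1.78332625  0.22778985  0.84358046
 -1.3975453 ]
```

```bash
python3 -m crank '[[[-0.01,0,0],[0,0,-0.7],1],[[0,0,0],[0,0,-0.7],1],[[0,0,0],[0,0,-0.7],1],[[0,0,0],[0,0,-0.7],1],[[0,0,0],[0,0,-0.6],1],[[0,0,0],[0,0,0],1]]'
python3 - <<'E'
from h import *
from scipy.spatial.transform import Rotation as Ro
s=robot.state();R=Ro.from_quat(s['orientation']).as_matrix();print(s['tcp_pos'],np.degrees(np.arctan2(R[1,0],R[0,0])),R[:,2])
print(s['ft_force'],s['torque'],s['width'],s['joint_pos'])
d=grab('wrist');save(d,'w4.png',None,1.4)
E
```

```text
time_s: 7.05
tcp_pos: [0.6164, 0.061, 0.1001]
orientation: [0.725, -0.689, 0.001, 0.003]
ft_force: [-0.7, 0.3, 0.3]
width: 0.0082
[0.61641629 0.06097065 0.10007134] -87.13349577439766 [-0.0034219  -0.00512604 -0.99998101]
[-0.68939339  0.31705654  0.26865333] [ 0.00523213  0.06850265 -0.0411437 ] 0.008176852270009617 [-0.0583353   0.54217725 -0.19232647  1.78820362  0.13998267  0.82879702
 -1.8397799 ]
```

View pics/w4.png

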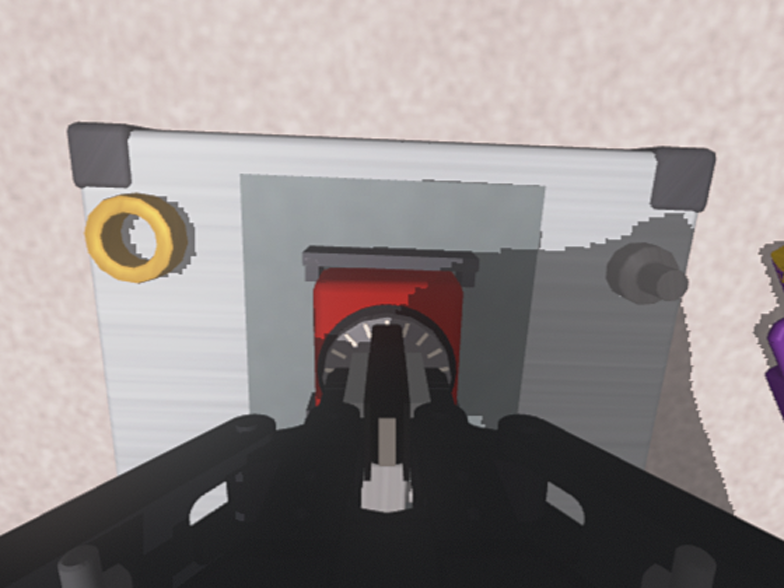

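```bash
python3 -m crank '[[[0,0,0],[0,0,-0.2],1],[[0,0,0],[0,0,0],-1],[[0,0,0],[0,0,0],-1],[[0,0,0],[0,0,0],-1],[[0,0,0.5],[0,0,0],-1],[[-0.3,0,0.7],[0,0,0],-1],[[-0.3,0,0.7],[0,0,0],-1],[[0,0,0],[0,0,0],-1]]'
python3 - <<'E'
from h import *
from scipy.spatial.transform import Rotation as Ro
s=robot.state();R=Ro.from_quat(s['orientation']).as_matrix();print(s['tcp_pos'],np.degrees(np.arctan2(R[1,0],R[0,0])),R[:,2])
print(s['ft_force'],s['torque'],s['width'])
d=grab('wrist');save(d,'w5.png',None,1.4)
E
```

```text
time_s: 8.1
tcp_pos: [0.5989, 0.0612, 0.1614]
orientation: [0.715, -0.699, 0.001, 0.002]
ft_force: [0.3, 0.3, -0.5]
width: 0.0855
[0.5989128  0.06115043 0.16144078] -88.66703667928228 [-0.00122357 -0.0043086  -0.99998997]
[ 0.34357548  0.319003   -0.47825475] [ 0.0024622  -0.08497682 -0.02690268] 0.08551205093283508
```

View pics/w5.png

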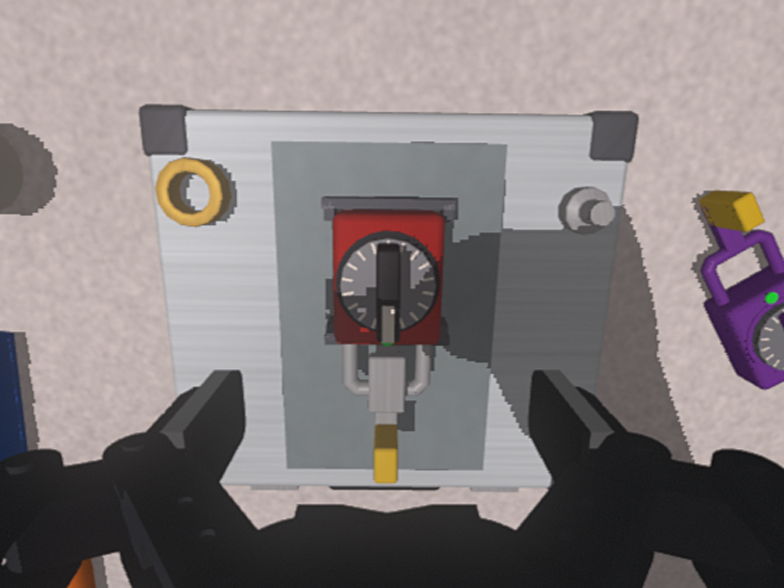

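The pointer (388,325) now faces the green dot (388,343). The tab top is at (386,466). I measure both.

Run:
```python
from h import *
d=load('wrist')
g=lambda u,v,h:pxh(d,u/1.4,v/1.4,h)[:2]
t=g(386,465,.102);D=g(388.5,285,.0945);far=g(388.5,243,.1145);pt=g(388,341,.1145)
ang=lambda v:np.degrees(np.arctan2(v[1],v[0]))
print('tab',t,'disc',D,np.linalg.norm(D-t),ang(D-t),'bar',ang(far-pt),(far+pt)/2)
print(px(d,386/1.4,465/1.4),px(d,386/1.4,432/1.4))
lock=[g(*p,.088) for p in((334,212),(443,212),(331,343),(446,343))];print(np.round(lock,4))
print(ang(lock[0]-lock[2]),ang(lock[1]-lock[3]))
```

```text
tab [0.52661661 0.0591924 ] disc [0.61485178 0.06001379] 0.08823899737779184 0.5333574423024806 bar 1.0733964408258378 [0.61604405 0.06031689]
[0.52685977 0.05919905 0.10235634] [0.53594342 0.0593531  0.08741069]
[[0.6465 0.0852]
 [0.6476 0.0362]
 [0.5839 0.087 ]
 [0.5851 0.0314]]
-1.6695480674725451 4.4011960285844784
```

```bash
python3 -m crank '[[[-0.8,0,0],[0,0,0],-1],[[-0.8,-0.05,-0.3],[0,0,0],-1],[[-0.7,0,-0.7],[0,0,0],-1],[[0,0,-0.7],[0,0,0],-1],[[0,0,-0.5],[0,0,0],-1],[[0,0,0],[0,0,0],-1]]'
```

```text
time_s: 8.9
tcp_pos: [0.5278, 0.059, 0.0896]
orientation: [0.715, -0.699, -0.0, 0.004]
ft_force: [0.7, 0.3, 0.6]
width: 0.0854
```

```bash
python3 -m crank '[[[-0.05,0.01,-0.45],[0,0,0],-1],[[0,0,0],[0,0,0],-1],[[0,0,0],[0,0,0],1],[[0,0,0],[0,0,0],1],[[0,0,0],[0,0,0],1],[[0,0,0],[0,0,0],1],[[0,0,0],[0,0,0],1]]';python3 - <<'E'
from h import *
s=robot.state();print(s['ft_force'],s['torque'],s['width'],s['tcp_pos'])
d=grab('wrist');save(d,'w6.png',None,1.4)
E
```

```text
time_s: 9.78
tcp_pos: [0.5284, 0.0595, 0.0771]
orientation: [0.715, -0.699, 0.001, 0.002]
ft_force: [-0.1, 0.3, -0.2]
width: 0.0107
[-0.07586287  0.25494339 -0.15767915] [-0.04813634  0.07349744 -0.06082818] 0.010718197115968931 [0.52842578 0.05950468 0.07710158]
```

View pics/w6.png

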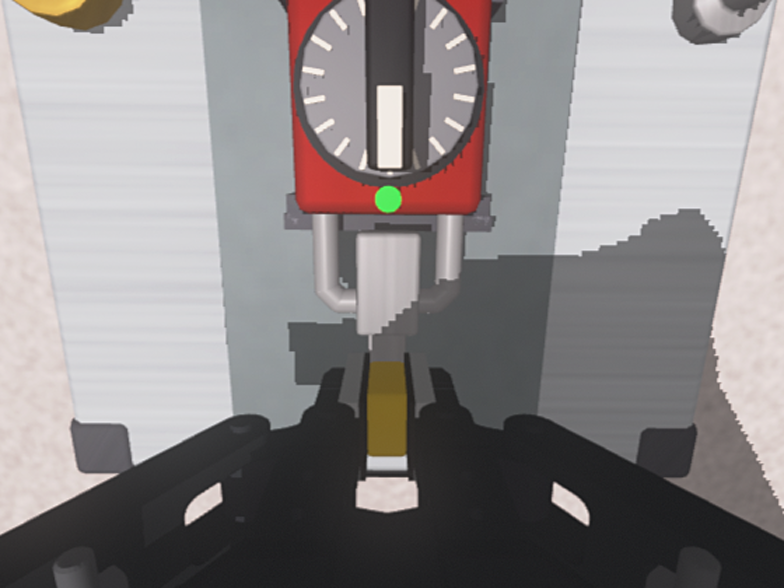

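The tab is gripped and the pointer (390,125) lines up with the dot (388,200). Now I pull.

```bash
python3 -m crank '[[[-0.25,0,0],[0,0,0],1],[[-0.25,0,0],[0,0,0],1],[[-0.15,0,0],[0,0,0],1]]';python3 - <<'E'
from h import *
s=robot.state();print(s['ft_force'],s['torque'],s['width'],s['tcp_pos'])
E
```

```text
time_s: 10.2
tcp_pos: [0.5088, 0.0594, 0.0771]
orientation: [0.715, -0.699, 0.002, 0.001]
ft_force: [2.0, 0.5, -2.7]
width: 0.0109
[ 1.96598211  0.51883163 -2.71919252] [-0.06200942 -0.36091905 -0.08471328] 0.010922361571952772 [0.5088348  0.05936241 0.07714007]
```

Moved 19.6 mm with about 2 N of friction, so the shackle is free. I continue to the stop.

```bash
python3 -m crank '[[[-0.15,0,0],[0,0,0],1],[[-0.1,0,0],[0,0,0],1],[[-0.06,0,0],[0,0,0],1]]';python3 - <<'E'
from h import *
s=robot.state();print(s['ft_force'],s['torque'],s['width'],s['tcp_pos'])
d=grab('wrist');save(d,'w7.png',None,1.4)
E
```

```text
time_s: 10.58
tcp_pos: [0.503, 0.0597, 0.0779]
orientation: [0.714, -0.7, 0.004, -0.003]
ft_force: [7.7, -0.7, -7.6]
width: 0.0106
[ 7.74973177 -0.74133971 -7.57986383] [-0.11450117 -1.31082751 -0.21102328] 0.010566060351400525 [0.50295947 0.05973412 0.07794329]
```

View pics/w7.png

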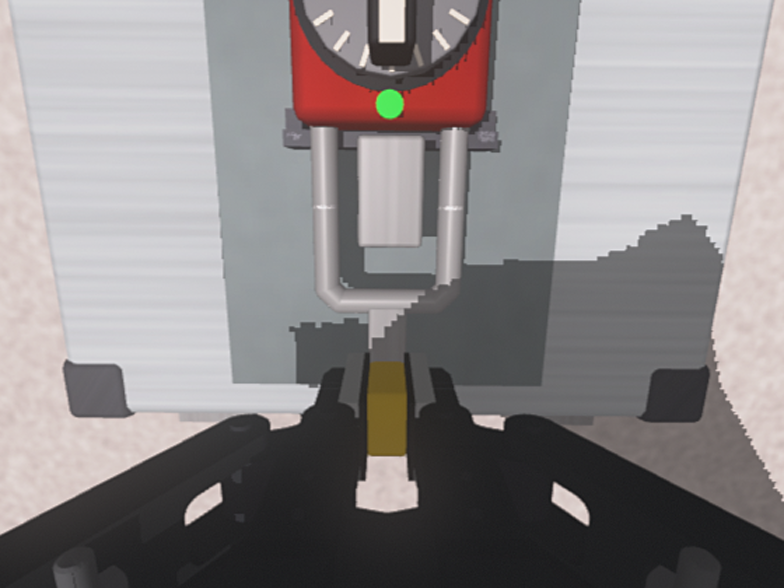

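At the stop (7.7 N) the bow is clear of the staple all round. I release, rise and move over the lock body.

```bash
python3 -m crank '[[[0.02,0,0],[0,0,0],1],[[0,0,0],[0,0,0],-1],[[0,0,0],[0,0,0],-1],[[0,0,0],[0,0,0],-1],[[0,0,0],[0,0,0],-1],[[0,0,0.6],[0,0,0],-1],[[0,0,0.8],[0,0,0],-1],[[0.3,0,0.7],[0,0,0],-1]]';python3 -m crank '[[[0.8,0,0.3],[0,0,0],-1],[[0.8,0,0],[0,0,0],-1],[[0.8,0,0],[0,0,0],-1],[[0.5,0,0],[0,0,0],-1],[[0,0,0],[0,0,0],-1]]';python3 - <<'E'
from h import *
from scipy.spatial.transform import Rotation as Ro
s=robot.state();R=Ro.from_quat(s['orientation']).as_matrix();print(s['tcp_pos'],np.degrees(np.arctan2(R[1,0],R[0,0])),R[:,2])
print(s['ft_force'],s['torque'],s['width'])
d=grab('wrist');save(d,'w8.png',None,1.4)
E
```

```text
time_s: 11.62
tcp_pos: [0.5082, 0.0598, 0.1406]
orientation: [0.715, -0.699, 0.002, 0.001]
ft_force: [0.0, -0.6, -0.5]
width: 0.0857
time_s: 12.25
tcp_pos: [0.5984, 0.06, 0.1521]
orientation: [0.715, -0.699, 0.003, -0.001]
ft_force: [0.1, 0.3, -1.1]
width: 0.0855
[0.59844465 0.06003717 0.15207564] -88.66895366130028 [ 0.00437862 -0.00280845 -0.99998647]
[ 0.13054621  0.25796124 -1.0839103 ] [0.02237772 0.04932057 0.00146456] 0.08546917929819153
```

View pics/w8.png

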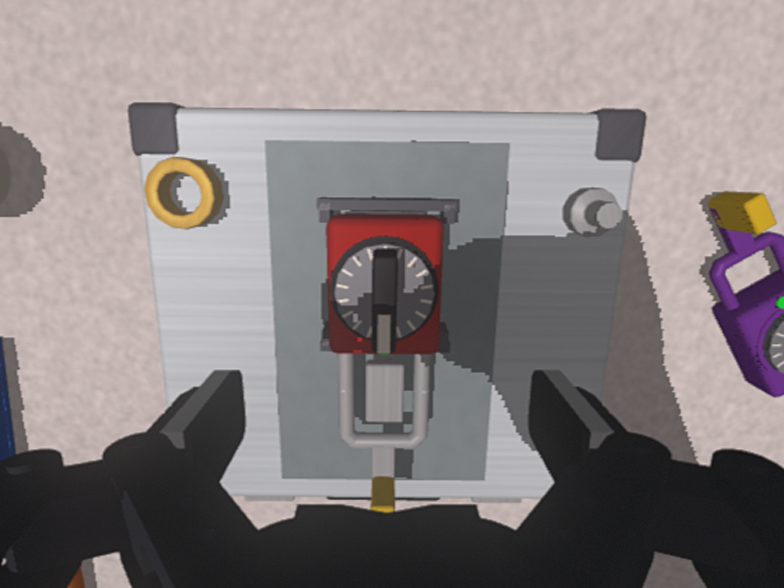

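```bash
python3 - <<'E'
from h import *
d=load('wrist')
g=lambda u,v,h:pxh(d,u/1.4,v/1.4,h)
print(g(385,294,.0945),g(385,250,.1145),g(384,352,.1145),g(328,285,.088),g(443,285,.088),g(383,497,.102))
print(robot.state()['joint_pos'])
E
python3 -m crank '[[[0.15,0,-0.6],[0,0,0],-1],[[0,0,-0.7],[0,0,0],-1],[[0,0,-0.6],[0,0,0],-1],[[0,0,0],[0,0,0],-1]]'
```

```text
[0.61284179 0.06054728 0.0945    ] [0.63523474 0.06103499 0.1145    ] [0.59361832 0.060531   0.1145    ] [0.61480435 0.08611299 0.088     ] [0.61593481 0.03462857 0.088     ] [0.51583101 0.05937194 0.102     ]
[-0.05259532  0.44767905 -0.19968513  1.80487587  0.11477849  0.89715032
 -1.85196894]
time_s: 12.8
tcp_pos: [0.599, 0.0599, 0.0901]
orientation: [0.716, -0.698, 0.001, 0.001]
ft_force: [-0.4, 0.2, 0.4]
width: 0.0856
```

```bash
python3 -m crank '[[[0.16,0.01,-0.5],[0,0,0],-1],[[0,0,-0.4],[0,0,0],-1],[[0,0,0],[0,0,0],-1]]'
```

```text
time_s: 13.18
tcp_pos: [0.6045, 0.0604, 0.0616]
orientation: [0.716, -0.698, 0.001, 0.001]
ft_force: [0.3, -0.1, -0.4]
width: 0.0854
```

```bash
python3 -m crank '[[[0,0,-0.12],[0,0,0],-1],[[0,0,0],[0,0,0],1],[[0,0,0],[0,0,0],1],[[0,0,0],[0,0,0],1],[[0,0,0],[0,0,0],1],[[0,0,0],[0,0,0],1]]';python3 - <<'E'
from h import *
s=robot.state();print(s['ft_force'],s['torque'],s['width'],s['tcp_pos'])
d=grab('wrist');save(d,'w9.png',None,1.4)
E
```

```text
time_s: 13.92
tcp_pos: [0.6054, 0.0605, 0.059]
orientation: [0.716, -0.698, 0.002, 0.0]
ft_force: [0.1, -0.1, -1.1]
width: 0.051
[ 0.14895582 -0.06896012 -1.11399261] [-0.01049444 -0.00773648 -0.01343257] 0.05097808978846446 [0.60539416 0.06046947 0.05900492]
```

View pics/w9.png

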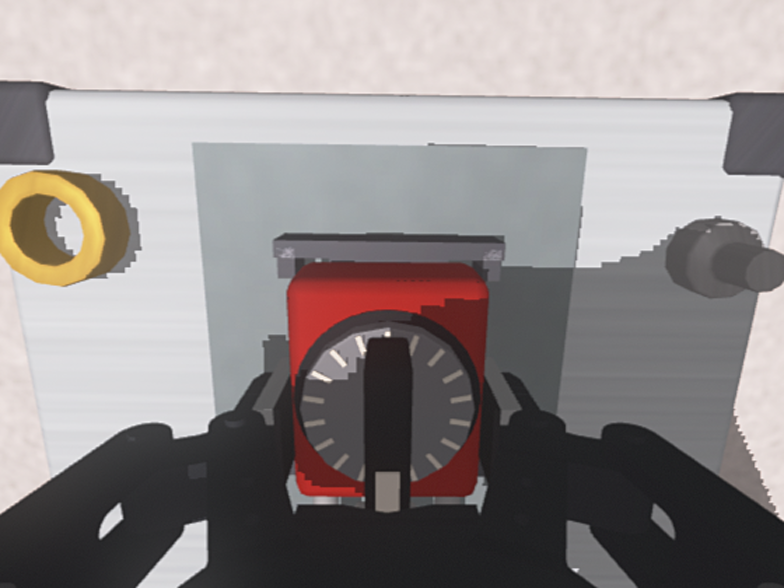

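Gripped at 51 mm. I lift straight up, gently.

```bash
python3 -m crank '[[[0,0,0.2],[0,0,0],1],[[0,0,0.25],[0,0,0],1],[[0,0,0.25],[0,0,0],1]]';python3 - <<'E'
from h import *
from scipy.spatial.transform import Rotation as Ro
s=robot.state();R=Ro.from_quat(s['orientation']).as_matrix();print(s['tcp_pos'],np.degrees(np.arctan2(R[1,0],R[0,0])),R[:,2])
print(s['ft_force'],s['torque'],s['width'])
E
```

```text
time_s: 14.35
tcp_pos: [0.6041, 0.0602, 0.08]
orientation: [0.716, -0.698, 0.001, 0.001]
ft_force: [-0.4, 0.4, -3.9]
width: 0.0513
[0.60413197 0.06019234 0.07998472] -88.59730388753661 [-8.96826996e-05 -3.66163453e-03 -9.99993292e-01]
[-0.38770838  0.3788538  -3.8566873 ] [0.03116305 0.00502401 0.00863804] 0.051328219050621494
```

```bash
python3 -m crank '[[[0.03,0.01,0.25],[0,0,0],1],[[0,0,0.25],[0,0,0],1],[[0,0,0.25],[0,0,0],1],[[0,0,0.25],[0,0,0],1],[[0,0,0.5],[0,0,0],1],[[0,0,0.5],[0,0,0],1],[[0,0,0.5],[0,0,0],1]]';python3 - <<'E'
from h import *
s=robot.state()
print(s['tcp_pos'],s['ft_force'],s['torque'],s['width'])
d=grab('side');save(d,'s2.png',(120,100,400,310),2.8)
E
```

```text
time_s: 15.22
tcp_pos: [0.6043, 0.0605, 0.1602]
orientation: [0.716, -0.698, 0.001, 0.002]
ft_force: [-0.1, 0.7, -2.5]
width: 0.0509
[0.60431942 0.06048638 0.16023661] [-0.11501826  0.74654658 -2.46525039] [ 0.00160387 -0.00652374  0.02014958] 0.05092991020637223
```

View pics/s2.png

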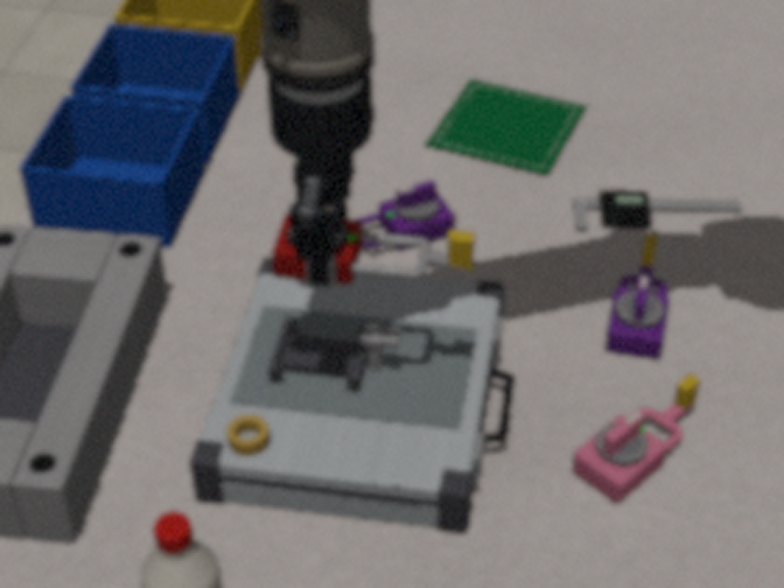

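The lock is lifted free and level. I carry it to the mat.

```bash
python3 -m crank '[[[0,-0.3,0.6],[0,0,0],1],[[-0.2,-0.6,0.6],[0,0,0],1],[[-0.2,-0.8,0.3],[0,0,0],1],[[-0.2,-0.8,0],[0,0,0],1],[[-0.2,-0.8,0],[0,0,0],1],[[-0.2,-0.8,0],[0,0,0],1],[[-0.2,-0.8,0],[0,0,0],1],[[-0.2,-0.8,0],[0,0,0],1]]' && python3 -m crank '[[[-0.2,-0.8,0],[0,0,0],1],[[-0.2,-0.8,0],[0,0,0],1],[[-0.2,-0.8,0],[0,0,0],1],[[-0.2,-0.8,0],[0,0,0],1],[[-0.2,-0.8,0],[0,0,0],1],[[-0.2,-0.8,0],[0,0,0],1],[[-0.2,-0.7,0],[0,0,0],1],[[-0.2,-0.6,0],[0,0,0],1]]'
```

```text
time_s: 16.27
tcp_pos: [0.5591, -0.124, 0.2171]
orientation: [0.714, -0.7, 0.004, 0.0]
ft_force: [-0.1, 0.3, -3.3]
width: 0.0511
time_s: 17.27
tcp_pos: [0.4992, -0.3255, 0.2246]
orientation: [0.709, -0.705, 0.005, 0.002]
ft_force: [-0.6, 0.7, -3.6]
width: 0.0512
```

```bash
python3 -m crank '[[[-0.05,-0.7,-0.3],[0,0,0],1],[[0,-0.5,-0.2],[0,0,0],1],[[0,-0.2,0],[0,0,0],1],[[0,0,0],[0,0,0],1],[[0,0,0],[0,0,0],1]]';python3 - <<'E'
from h import *
from scipy.spatial.transform import Rotation as Ro
s=robot.state();R=Ro.from_quat(s['orientation']).as_matrix();print(s['tcp_pos'],np.degrees(np.arctan2(R[1,0],R[0,0])),R[:,2])
print(s['ft_force'],s['torque'],s['width'])
d=grab('side');save(d,'s3.png',None,1.4)
d=grab('scene');save(d,'c3.png',None,1.4)
d=grab('wrist');save(d,'w10.png',None,1.4)
E
```

```text
time_s: 17.9
tcp_pos: [0.4953, -0.372, 0.2093]
orientation: [0.708, -0.706, 0.005, 0.002]
ft_force: [0.3, -0.3, -3.9]
width: 0.051
[ 0.4952591  -0.37200143  0.20927603] -89.86263224683874 [ 0.00424505 -0.00963469 -0.99994457]
[ 0.26845987 -0.28696817 -3.90634684] [ 0.1040572  -0.03467756 -0.01735303] 0.05102252432060279
```

View pics/s3.png

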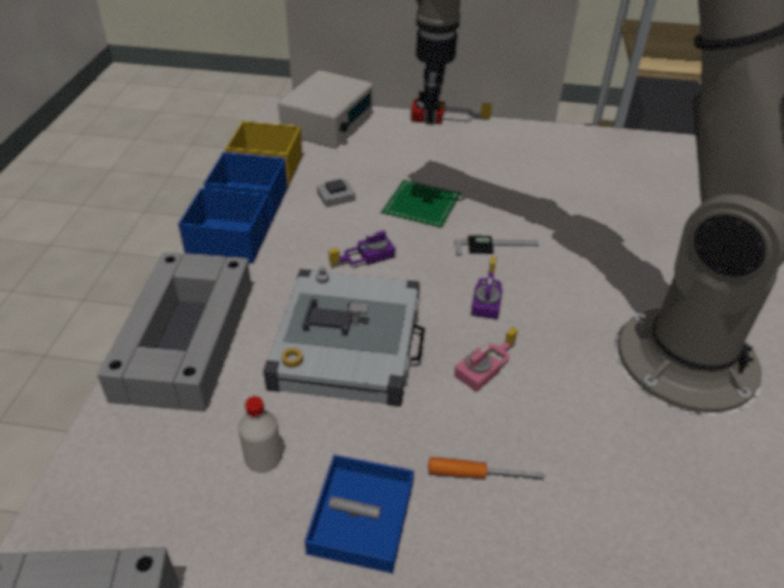

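View pics/c3.png

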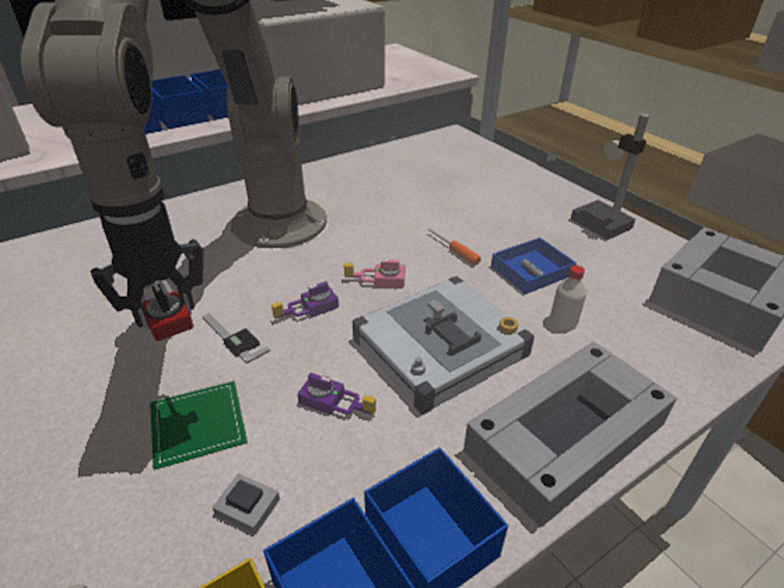

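View pics/w10.png

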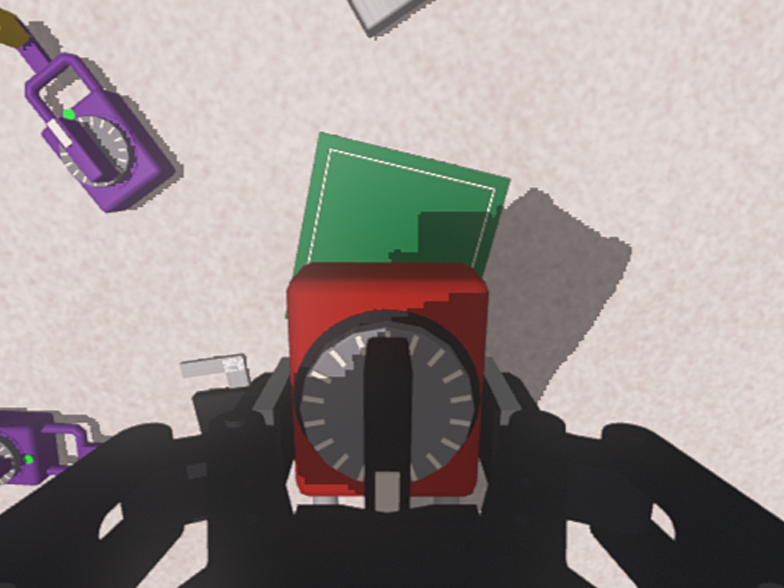

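```bash
python3 - <<'E'
from h import *
d=load('wrist')
g=lambda u,v,h:pxh(d,u/1.4,v/1.4,h)
a,b=g(320,133,.003),g(510,180,.003);v=(b-a)[:2];n=np.array([v[1],-v[0]]);n/=np.linalg.norm(n)
print(a,b,np.linalg.norm(v),'centre',(a+b)[:2]/2+n*.07,(a+b)[:2]/2-n*.07)
print('disc',g(387,403,.2447), px(d,450/1.4,420/1.4))
E
python3 -m crank '[[[0,-0.15,0],[0.06,0.03,0],1],[[0,0,0],[0,0,0],1],[[0,0,0],[0,0,0],1]]'
```

```text
[ 0.58809107 -0.32781147  0.003     ] [ 0.55657564 -0.46269644  0.003     ] 0.13851778630719816 centre [ 0.5041692  -0.37932763] [ 0.64049751 -0.41118028]
disc [ 0.50506828 -0.37202926  0.2447    ] [ 0.50024109 -0.38793214  0.24454934]
time_s: 18.42
tcp_pos: [0.4957, -0.3763, 0.2098]
orientation: [0.708, -0.706, 0.0, 0.0]
ft_force: [0.6, -0.1, -3.4]
width: 0.0507
```

Run:
```python
from h import *
s=robot.state();print(s['tcp_pos'],s['qd'].round(4),s['width'],s['ft_force'])
d=grab('scene');save(d,'c4.png',(60,120,220,250),5)
print(robot.job_done())
```

```text
[ 0.49574876 -0.37632549  0.20977827] [ 0.0018  0.0002  0.0026 -0.0044  0.002   0.0003  0.0002] 0.050731325729275537 [ 0.63442567 -0.08687257 -3.40552886]
the job is handed in; nothing more can be done
None
```

View pics/c4.png

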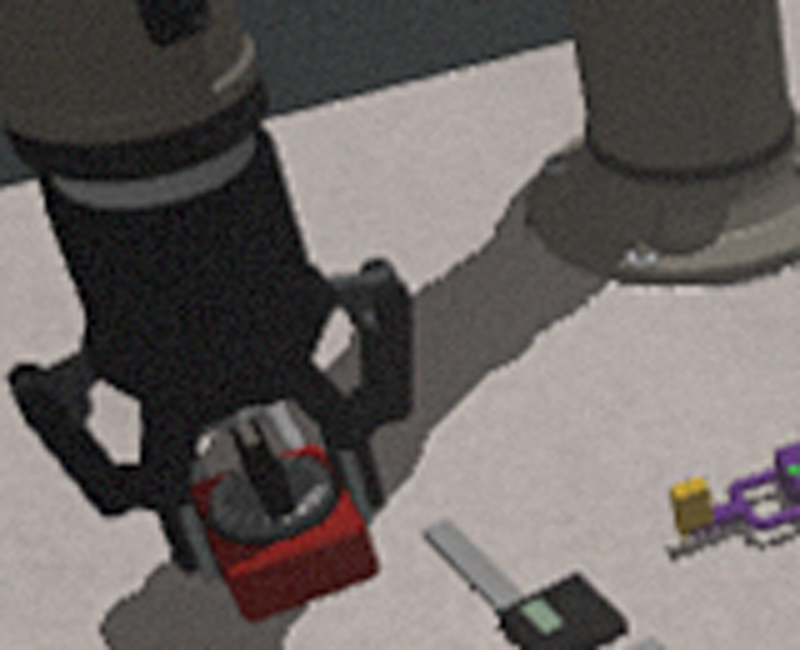

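The job is handed in at about 18.5 s. The arm is holding the opened red lock level, dial up, about 20 cm above the middle of the green mat.

**What I did:** I turned the dial about 1.2 rad clockwise and let go; it settled with the pointer at the green dot. I pulled the tab to its stop, about 25 mm of tool travel with 7.7 N at the end. I then gripped the body, lifted it straight up off the staple and carried it to the mat.

**Last checks:**
- **Grip:** the opening was 51 mm and the load on the wrist 3.4 N, slightly under the roughly 3.9 N expected from a 0.4 kg lock.
- **Position:** the lock's centre was within about 2–3 mm of the mat's centre, measured from the last wrist picture.
- **Shackle and dial:** both were still in place in the last pictures.
- **Other things:** they looked unmoved in the scene and side pictures. I compared them by eye, not by measurement.

**Not confirmed:**
- I turned the dial in one go with only a few force readings, so I did not feel each notch click. That it settled in the right notch rests on the picture and on the shackle coming free.
- The lock's yaw came out between 0.5° and 2° depending on the method. I used about 1°, and this caused no trouble.

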